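# Clear the filing plate and bring up the file

## Robot

A 6-joint arm with a two-finger parallel gripper is mounted at the origin on the work surface; the furniture and walls round the work are solid. World frame = base frame: x ahead of the robot, y to its left, z up, the work surface at z = 0. Lengths are in m, angles in rad, forces in N, time in s.
With the tool pointing down it reaches from about 0.225 to 0.725 m from the base axis. Payload 3.1 kg.
Tool frame: the origin (TCP) lies between the finger pads; the fingertips stand 25 mm ahead of it and the grasp point (between the pads) lies 6 mm ahead of it; y points along the fingers, z is the direction in which the jaws open and shut, and the axes are right-handed (so a half turn about y gives the same grasp; the last joint's range is limited). The gripper opens to 85 mm and grips with 20 to 120 N. Pads are 22 mm wide; open, the fingers measure 114 mm over their backs; the gripper's body (76 mm by 85 mm) begins 54 mm behind the grasp point. The pads swing forward as they close: fully open they stand 13 mm farther back than shut.
Start: joints at [-1.306, 0.048, 0.099, 1.622, 0, 1.443], TCP at [0.201, -0.485, 0.256] pointing down, gripper open.
Joint ranges: [-2.91, 2.91], [-0.99, 1.94], [-1.21, 1.42], [-2.12, 2.29], [-1.49, 1.47], [-3.14, 3.14]. Speed limits (rad/s): [2.79, 2.79, 3.14, 3.14, 3.14, 3.14].

## Interface

Orientations are given as a rotation vector (axis times angle).
In Python, from station import observe, get_image, finish_job gives the robot as it stands.
- The arm moves only by the tool move_arm, never from a script. Its argument "steps" is a list of rows, each an object with "twist": the turn, a rotation vector about the world's x, y, z in units of 10 degrees (1.0 is 10 degrees), a list of three; "xyz": the shift along the world's x, y, z in m, a list of three; "grip": the finger opening in m, from 0 to 0.0854. In form: [{"twist": [ax, ay, az], "xyz": [x, y, z], "grip": grip}, ...]. A call has 1 to 20 rows; each row shifts and turns the commanded pose from where the row before left it; what a row does not reach is not made up. A row lasts 1/8 s, in which the tool goes at most 62.5 mm and 10.7 degrees, less where a joint would pass 70% of its speed; a pose out of reach is approached as far as the arm can. A call with a gripper value outside its range is refused whole. The fingers move at their own pace and stop on an object; "squeeze" is the grip in N (left out, the last holds). Time passes only in rows, so rows that do not move let the fingers close. It gives the time, the measured TCP pose, the force and the opening at its end, in the units of the state.
- observe(): the state, without advancing time (a new reading comes with each control period).
- get_image(name): name is "side" or "top" or "wrist"; returns a dict with "pixels" (480x640x3 uint8, red, green, blue), "mtx" (3x3 intrinsics, pixels), "origin" and "attitude" of the camera in the world. Camera axes: x right, y up, looking along -z (the intrinsics and any distortion apply to the point x, -y, -z); pixel columns grow to the right and rows downward; lengths in m; the calibration is good to about 2 mm. A picture is of the moment at which its call begins. There is no depth.
- finish_job(): hands the job in, once; it reports no verdict.
The state is a dict: "time_s": time; "joints": joint angles; "joint_velocities": joint speeds; "effort": joint torques, N m; "tcp_pos": TCP position; "eef_rot": TCP orientation; "contact_force": force on the tool from outside, world axes, zero at the start; "ft_torque": the same for the moment, N m; "width": finger opening in m.
Only numpy, scipy, OpenCV 4.12 (cv2) and the standard library are available. Lean on these libraries where they do the work, as an engineer would, in place of code of your own. Each camera call takes 0.05 s, during which the arm holds its last target. There are 200 camera calls.

## Task

Make the filing plate ready for work: pushing with the scraper block and not with your fingers, clear all four metal chips off the plate onto the bench, then stand the block back on the bench beside the plate and let go of it. Then draw the flat file out of its sloping holder, turn it level with the flat of its blade facing the plate, and finish while still holding it there, with the middle of its length over the middle of the plate and raised about a hand's breadth or more. Do not disturb the screwdriver in the other holder, the tin, the felt wheel or the felt cone.

Things in the scene. Friction and masses are not known exactly. Their poses are not given: they have to be found in the camera images.
- plate: Steel filing plate, 110 x 150 x 20 mm high, fixed to the bench; the chips lie on it. Origin at the centre of its underside, x along the 110 mm side, y along the 150 mm side, top face at z = 20 mm. Keep clear of the fixed furniture: a drawer cabinet about 0.25 m high at the left (x from 0.59, y 0.15 to 0.47 m) and a tool case beyond (x from 0.73, y -0.36 to 0 m).
- scraper_block: Loose scraper block of pale wood, 0.13 to 0.25 kg, standing on the bench. Foot 30 mm (its x) x 130 mm (its y) x 22 mm high, the lowest 8 mm a stiff rubber lip with flat sides; on it a grip rib 22 mm (x) x 90 mm (y), from z = 22 to 58 mm. Origin at the centre of its underside, z up.
- flat_file: Flat file, 260 mm long, 0.13-0.21 kg, blade in its holder's slot. Origin mid-length, at the underside. y runs along it to the handle's end: wooden handle 27 mm thick, y = 35 to 130 mm (axis at z = 13); blade 20 mm wide (x), 4 thick (z = 6 to 10), y = -130 to 35. z is square to the blade's flat. Its shoulder rests on the slot's mouth: draw it 165 mm along its axis to free the tip.
- file_holder: The file's fixed holder: steel sleeve sloping at 45 degrees on a base board 70 mm wide (x -60 to 50 mm). Origin at bench level; the slot's mouth, at x -50, y 0, z 135 mm, faces back (-x) and up; the slot, 24 mm across y and 9 mm thick, runs down toward +x for 80 mm, open below; sleeve 40 x 25 mm outside. Handles point up and to the robot. May be the left or right one.
- driver_holder: The screwdriver's fixed holder: steel sleeve sloping at 45 degrees on a base board 70 mm wide (x -60 to 50 mm). Origin at bench level; the slot's mouth, at x -50, y 0, z 135 mm, faces back (-x) and up; the slot, 24 mm across y and 9 mm thick, runs down toward +x for 80 mm, open below; sleeve 40 x 25 mm outside. Handles point up and to the robot. 110 mm beside the file's.
- screwdriver: Loose screwdriver, 180 mm long, with an orange plastic handle 25 mm thick and 85 mm long, stowed in the other holder; not to be disturbed. Origin at the underside near its mid-length; y toward the handle's end.
- paste_tin: Loose round tin, 69 mm diameter, 42 mm high, on the bench in front of the plate; origin at the centre of its underside.
- felt_wheel: Loose pale felt buffing wheel lying flat, 84 mm diameter, 17 mm high, in front of the plate; origin at the centre of its underside.
- felt_cone: Loose felt cone on its base, 38 mm diameter, 77 mm high with its shank, beyond the plate; origin at the centre of its underside.
- chip0: One of four loose, rigid curled metal chips (10 g), about 15 to 24 mm across and 6 mm thick, lying flat on the plate. Origin in its middle, 3 mm above what it lies on.
- chip1: One of four loose, rigid curled metal chips (10 g), about 18 to 21 mm across and 6 mm thick, lying flat on the plate. Origin in its middle, 3 mm above what it lies on.
- chip2: One of four loose, rigid curled metal chips (10 g), about 15 to 24 mm across and 6 mm thick, lying flat on the plate. Origin in its middle, 3 mm above what it lies on.
- chip3: One of four loose, rigid curled metal chips (10 g), about 18 to 21 mm across and 6 mm thick, lying flat on the plate. Origin in its middle, 3 mm above what it lies on.
- file_holder_mouth (a point): Centre of the slot's mouth of the file's holder.

How it is judged:
On the way, in this order (a step that is already met when the one before it is completed fails the run):
1. all four chips are off the plate, on the bench (height (world z) of each of chip0, chip1, chip2, chip3 below 0.014 m), for 0.2 s.
2. the scraper block stands on the bench clear of the plate, let go (all of step 1 and height (world z) of scraper_block below 0.006 m and angle between scraper_block's own z axis and vertical below 0.1 rad and (x of scraper_block in the frame of plate below -0.07 m or x of scraper_block in the frame of plate above 0.07 m or y of scraper_block in the frame of plate below -0.09 m or y of scraper_block in the frame of plate above 0.09 m) and linear speed of scraper_block below 0.02 m/s and contact force between each of the arm, the fingers and scraper_block below 0.2 N), for 0.2 s.
3. the file is drawn out of its holder and lifted (distance between flat_file and file_holder_mouth above 0.132 m and height (world z) of flat_file above 0.1 m and contact force between flat_file and file_holder below 0.2 N), for 0.1 s.
At the end, for the whole second after the job is handed in: Chips on the bench; block upright on the bench off the plate, released, still; file gripped, still and resting on nothing, level within 12 degrees (blade's flat within 17), its origin over 90 mm above the bench and within 70 mm of the plate's centre from above (all of step 2 and height (world z) of flat_file above 0.09 m and angle between flat_file's own y axis and vertical between 1.3608 and 1.7808 rad and (angle between flat_file's own z axis and vertical below 0.3 rad or angle between flat_file's own z axis and vertical above 2.84159 rad) and horizontal distance between flat_file and plate below 0.07 m and contact force between the fingers and flat_file above 1 N and linear speed of flat_file below 0.03 m/s and contact force between flat_file and file_holder below 0.2 N and contact force between flat_file and driver_holder below 0.2 N and contact force between flat_file and plate below 0.2 N and contact force between flat_file and scraper_block below 0.2 N and contact force between flat_file and paste_tin below 0.2 N); the arm keeps its last pose, push and grip.
It fails at once if a finger pushes a chip (contact force between the fingers and chip0 above 1 N or contact force between the fingers and chip1 above 1 N or contact force between the fingers and chip2 above 1 N or contact force between the fingers and chip3 above 1 N).
It fails at once if a bystander is disturbed (moved more than 30 mm) (distance of any of screwdriver, paste_tin, felt_wheel, felt_cone from where it was at the start of the episode above 0.03 m).
It also fails if it takes over 72 s, if anything falls off the work surface, if the arm or the gripper's body presses on something with over 40 N, if the wrist force passes 120 N, or if a joint passes its speed limit or range.

## Working session

There is one attempt and no reset: what is moved stays moved. The work goes in short steps, Python scripts to look and compute and a tool call to move; the robot and the scene stay as the last step left them, time stands still between calls to the robot, and variables do not carry over. Pictures are saved under pics/ and viewed, about 8 in all and at most 12, crops included, and the job is handed in when it is done.

Besides the shell and the picture viewer there is one more tool, called as name(argument=value, ...), one argument or row to a line, values as JSON. move_arm: Moves the arm, as the interface text tells. Its arguments: {"type":"object","properties":{"steps":{"type":"array"},"squeeze":{"type":"number"}},"required":["steps"]}

```bash
mkdir -p pics; cat > h.py <<'E'
import numpy as np, cv2
from scipy.spatial.transform import Rotation as R
from station import observe, get_image, finish_job
def att(a):
    a=np.array(a,float)
    return a if a.shape==(3,3) else R.from_rotvec(a).as_matrix()
def ray(im,u,v):
    k=np.array(im["mtx"],float); d=np.linalg.inv(k)@[u,v,1]; d=np.array([d[0],-d[1],-d[2]])
    return np.array(im["origin"]),att(im["attitude"])@d
def onz(im,u,v,z):
    o,d=ray(im,u,v); return o+d*(z-o[2])/d[2]
def proj(im,p):
    q=att(im["attitude"]).T@(np.array(p)-im["origin"]); q=np.array(im["mtx"])@[q[0],-q[1],-q[2]]; return q[:2]/q[2]
def tri(a,ua,b,ub):
    o1,d1=ray(a,*ua);o2,d2=ray(b,*ub);d1/=np.linalg.norm(d1);d2/=np.linalg.norm(d2)
    t=np.linalg.lstsq(np.c_[d1,-d2],o2-o1,rcond=None)[0];p,q=o1+t[0]*d1,o2+t[1]*d2
    return (p+q)/2,np.linalg.norm(p-q)
def save(im,n): cv2.imwrite(f"pics/{n}.png",im["pixels"][:,:,::-1])
def load(n):
    return np.load(f"pics/{n}.npy",allow_pickle=True).item()
def grab(n,f):
    im=get_image(n); np.save(f"pics/{f}.npy",im); save(im,f); return im
E
python3 - <<'E'
from h import *
for n in("top","side"):
    im=grab(n,n+"0"); print({k:v for k,v in im.items() if k!="pixels"})
print(observe())
E
```

```text
{'mtx': array([[447.66606851,   0.        , 319.9619216 ],
       [  0.        , 447.66606851, 241.13413652],
       [  0.        ,   0.        ,   1.        ]]), 'origin': array([ 0.4843293 , -0.17012443,  1.00416186]), 'attitude': array([ 0.0772067 , -0.01638581, -1.58030258])}
{'mtx': array([[578.22277929,   0.        , 316.03057466],
       [  0.        , 578.22277929, 235.24276519],
       [  0.        ,   0.        ,   1.        ]]), 'origin': array([ 0.37384941, -1.24345127,  0.56580757]), 'attitude': array([ 1.17045088, -0.08598337, -0.11077932])}
{'time_s': 0.1, 'joints': array([-1.30576213e+00,  4.86952606e-02,  9.77361374e-02,  1.62200942e+00,
       -2.99009017e-05,  1.44301085e+00]), 'joint_velocities': array([ 3.11625110e-05, -6.21234555e-04,  3.62267685e-03, -2.94654784e-04,
       -4.78053436e-04, -3.52892441e-04]), 'effort': array([ 2.34505787e-03, -3.39851868e+01,  3.20935392e+01,  1.58682576e-02,
       -8.46500257e-05, -7.63205350e-06]), 'tcp_pos': array([ 0.20082026, -0.48452283,  0.25521529]), 'eef_rot': array([-0.39932303,  2.0081951 , -2.00376691]), 'contact_force': array([-0.11909197, -0.16464549,  0.2166654 ]), 'ft_torque': array([ 0.01590409, -0.09220305,  0.00448551]), 'width': 0.0853993028954596}
```

View pics/top0.png

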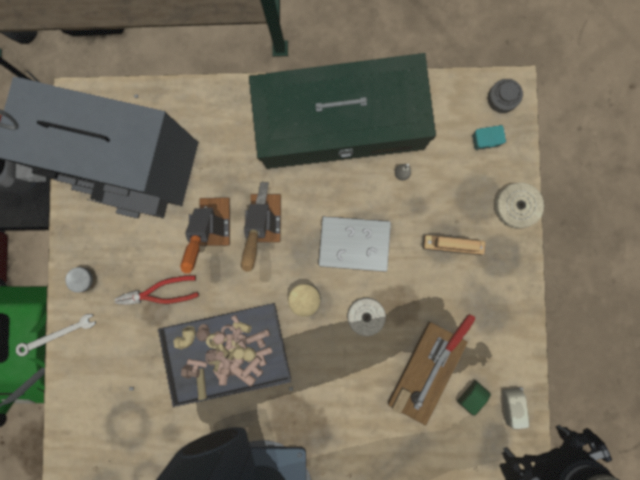

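View pics/side0.png

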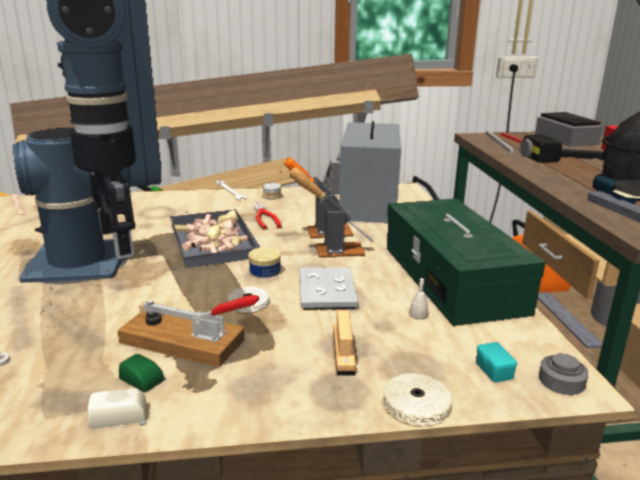

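Top view: plate at about (355,243) with four chips, block at (454,244) to its right, and file (brown handle) at (255,225) in the right-hand holder, with the driver to its left at (200,235). Side view agrees: the orange handle is the far one. Next I'll measure these.

```bash
python3 - <<'E'
from h import *
im=load("top0"); p=im["pixels"]
for n,x0,y0,x1,y1 in(("pl",300,200,500,280),("ho",170,170,300,290)):
    cv2.imwrite(f"pics/c_{n}.png",cv2.resize(p[y0:y1,x0:x1,::-1],None,fx=4,fy=4,interpolation=cv2.INTER_CUBIC))
a=cv2.imread("pics/c_pl.png");b=cv2.imread("pics/c_ho.png")
s=load("side0")["pixels"][150:390,230:430,::-1]
s=cv2.resize(s,None,fx=1.3,fy=1.3)
c=np.zeros((600,800,3),np.uint8); c[:320,:800]=a
b2=cv2.resize(b[:, :],(303,280)); c[320:600,:303]=b2
s=cv2.resize(load("side0")["pixels"][150:265,270:400,::-1],(316,280)); c[320:600,310:626]=s
cv2.imwrite("pics/comp.png",c)
hsv=cv2.cvtColor(p,cv2.COLOR_RGB2HSV)
# plate: low saturation in ROI
m=((hsv[...,1]<40)&(hsv[...,2]>110)).astype(np.uint8); r=np.zeros_like(m); r[205:280,310:400]=m[205:280,310:400]
cs,_=cv2.findContours(r,0,2); k=max(cs,key=cv2.contourArea); rc=cv2.minAreaRect(k); print(rc,cv2.contourArea(k))
bx=cv2.boxPoints(rc); P=np.array([onz(im,u,v,.02) for u,v in bx]); print(P,P.mean(0),np.linalg.norm(np.diff(P,axis=0),axis=1))
print(hsv[244,430:480:6],hsv[225,440:480:8])
for q in[(350,232),(368,232),(341,255),(372,252)]: print("chip",onz(im,*q,.025))
for q in[(424,234),(484,239),(483,255),(424,248),(454,244)]: print("blk",onz(im,*q,.022))
E
```

```text
((354.2146911621094, 243.20880126953125), (69.94720458984375, 51.61674118041992), 4.39870548248291) 3458.0
[[ 0.48794857 -0.12609415  0.02      ]
 [ 0.60149666 -0.13584908  0.02      ]
 [ 0.58755252 -0.28900908  0.02      ]
 [ 0.47485776 -0.27833644  0.02      ]] [ 0.53796388 -0.20732219  0.02      ] [0.11396634 0.15379345 0.113199  ]
[[ 20  75 177]
 [ 16  88  93]
 [ 20  92 183]
 [ 20  90 184]
 [ 20  92 185]
 [ 19  93 184]
 [ 18  96 185]
 [ 18  98 183]
 [ 16  99 182]] [[ 19  57 135]
 [ 20  52 133]
 [ 20  55 140]
 [ 20  60 153]
 [ 19  59 152]]
chip [ 0.56216809 -0.19850044  0.025     ]
chip [ 0.56168944 -0.23777743  0.025     ]
chip [ 0.51201283 -0.17821812  0.025     ]
chip [ 0.51786401 -0.24579195  0.025     ]
blk [ 0.55606673 -0.3596699   0.022     ]
blk [ 0.5436439  -0.48848559  0.022     ]
blk [ 0.50897198 -0.48529096  0.022     ]
blk [ 0.52550174 -0.35897469  0.022     ]
blk [ 0.53350297 -0.42383034  0.022     ]
```

View pics/comp.png

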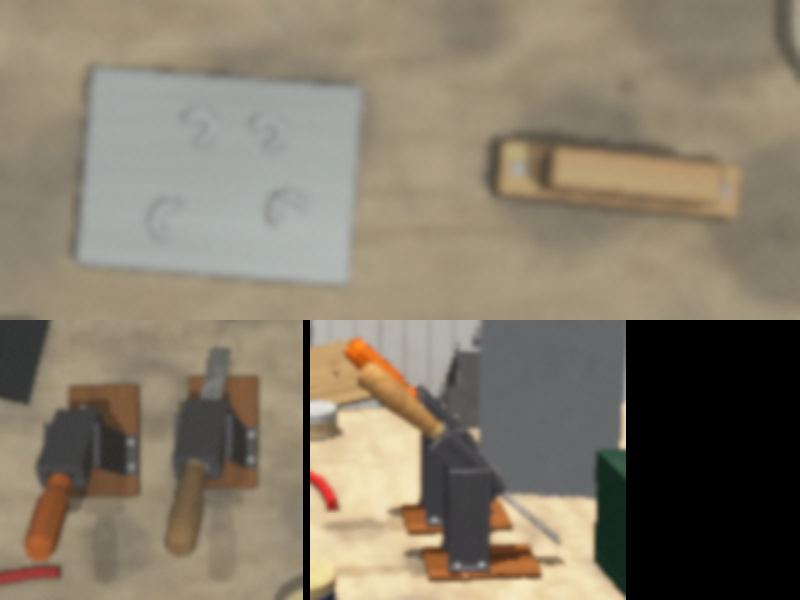

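```bash
python3 - <<'E'
from h import *
a=load("top0");b=load("side0");np.set_printoptions(precision=4,suppress=True)
for n,u,v in(("butt",(247.2,267.7),(291.4,171.4)),("shoulder",(252.3,232),(323.5,198.1)),("tip",(263.9,182.9),(372,241))): print(n,*tri(a,u,b,v))
print(R.from_rotvec(observe()["eef_rot"]).as_matrix())
c=[onz(a,300+u/4,200+v/4,.02) for u,v in((497,135),(742,163),(738,217),(492,195))]; print(np.array(c),np.mean(c,0))
for n,q,z in(("tin",(304,299),.042),("wheel",(366,317),.017),("cone",(403,172),.05)): print(n,onz(a,*q,z))
# base board corners (z~0.01) file holder in top
for u,v in((185,376),(258,378),(256,487)): print("board",onz(a,170+u/2.333,170+(v-320)/2.333,.008))
E
```

```text
butt [ 0.4861 -0.0069  0.1979] 0.0005135831427895633
shoulder [ 0.558  -0.0037  0.1314] 0.003909675834524554
tip [ 0.6761 -0.0086  0.0208] 0.002923277793022925
[[-0.9238 -0.0006  0.3828]
 [-0.3828  0.0021 -0.9238]
 [-0.0002 -1.     -0.0022]]
[[ 0.5568 -0.3606  0.02  ]
 [ 0.5399 -0.4922  0.02  ]
 [ 0.5106 -0.4892  0.02  ]
 [ 0.524  -0.3572  0.02  ]] [ 0.5328 -0.4248  0.02  ]
tin [ 0.4181 -0.0978  0.042 ]
wheel [ 0.3765 -0.2311  0.017 ]
cone [ 0.6876 -0.3127  0.05  ]
board [0.6524 0.0269 0.008 ]
board [ 0.6493 -0.044   0.008 ]
board [ 0.5439 -0.0417  0.008 ]
```

move_arm(
  steps=[
    {"twist": [0,0,0.76],"xyz": [0.0415,0.0075,-0.014],"grip": 0.085},
    {"twist": [0,0,0.76],"xyz": [0.0415,0.0075,-0.014],"grip": 0.085},
    {"twist": [0,0,0.76],"xyz": [0.0415,0.0075,-0.014],"grip": 0.085},
    {"twist": [0,0,0.76],"xyz": [0.0415,0.0075,-0.014],"grip": 0.085},
    {"twist": [0,0,0.76],"xyz": [0.0415,0.0075,-0.014],"grip": 0.085},
    {"twist": [0,0,0.76],"xyz": [0.0415,0.0075,-0.014],"grip": 0.085},
    {"twist": [0,0,0.76],"xyz": [0.0415,0.0075,-0.014],"grip": 0.085},
    {"twist": [0,0,0.76],"xyz": [0.0415,0.0075,-0.014],"grip": 0.085},
    {"twist": [0,0,0],"xyz": [0,0,0],"grip": 0.085},
    {"twist": [0,0,0],"xyz": [0,0,0],"grip": 0.085},
  ],
)

```text
time_s: 1.35
tcp_pos: [0.5324, -0.4248, 0.1436]
eef_rot: [-1.152, 1.297, -1.294]
contact_force: [0.4, -0.9, 0.5]
width: 0.085
```

```bash
python3 - <<'E'
from h import *
im=grab("wrist","w1"); o=observe(); print(o["tcp_pos"],R.from_rotvec(o["eef_rot"]).as_matrix().round(3),o["joints"].round(2))
print(proj(im,[.533,-.4245,.058]),im["origin"])
E
```

```text
[ 0.53218584 -0.42529528  0.14442953] [[-0.118 -0.001  0.993]
 [-0.993 -0.    -0.118]
 [ 0.    -1.    -0.001]] [-0.77  0.47  0.38  1.48 -0.    0.92]
[319.93104383 260.96756293] [ 0.54133217 -0.3440008   0.25917819]
```

View pics/w1.png

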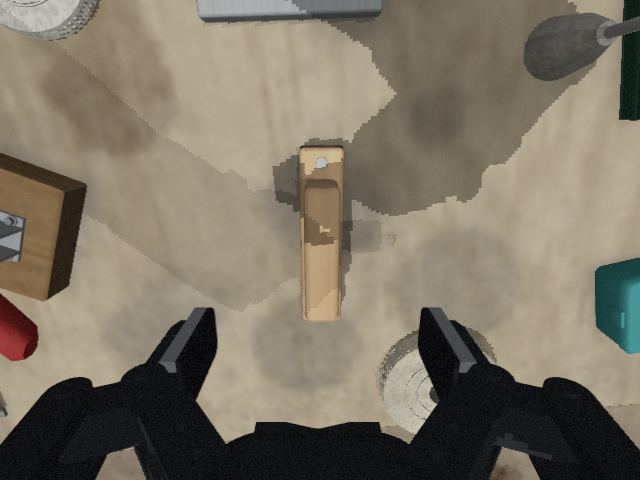

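The wrist view shows the block at cols 300–343 and rows 147–321, centred on the jaws and aligned with them. I'll descend and grip.

move_arm(
  steps=[
    {"twist": [0,0,0],"xyz": [0,0,-0.03],"grip": 0.085},
    {"twist": [0,0,0],"xyz": [0,0,-0.03],"grip": 0.06},
    {"twist": [0,0,0],"xyz": [0,0,-0.02],"grip": 0.06},
    {"twist": [0,0,0],"xyz": [0,0,-0.013],"grip": 0.06},
    {"twist": [0,0,0],"xyz": [0,0,0],"grip": 0.01},
    {"twist": [0,0,0],"xyz": [0,0,0],"grip": 0.01},
    {"twist": [0,0,0],"xyz": [0,0,0],"grip": 0.01},
    {"twist": [0,0,0],"xyz": [0,0,0],"grip": 0.01},
    {"twist": [0,0,0],"xyz": [0,0,0],"grip": 0.01},
    {"twist": [0,0,0],"xyz": [0,0,0],"grip": 0.01},
  ],
  squeeze=80,
)

```text
time_s: 2.65
tcp_pos: [0.5339, -0.4258, 0.053]
eef_rot: [-1.151, 1.292, -1.297]
contact_force: [0.4, 0.1, 5.5]
width: 0.0206
```

move_arm(
  steps=[
    {"twist": [0,0,0],"xyz": [0,0,0.03],"grip": 0.01},
    {"twist": [0,0,0],"xyz": [0,0,0.033],"grip": 0.01},
    {"twist": [0,0,0],"xyz": [-0.02,0,0],"grip": 0.01},
    {"twist": [0,0,0.15],"xyz": [-0.026,0.04,0],"grip": 0.01},
    {"twist": [0,0,0],"xyz": [-0.026,0.05,0],"grip": 0.01},
    {"twist": [0,0,0],"xyz": [0,0.05,0],"grip": 0.01},
    {"twist": [0,0,0],"xyz": [0,0.05,0],"grip": 0.01},
    {"twist": [0,0,0],"xyz": [0,0.024,0],"grip": 0.01},
    {"twist": [0,0,0],"xyz": [0,0,0],"grip": 0.01},
    {"twist": [0,0,0],"xyz": [0,0,0],"grip": 0.01},
    {"twist": [0,0,0],"xyz": [0,0,0],"grip": 0.01},
  ],
)

```text
time_s: 4.03
tcp_pos: [0.4607, -0.2119, 0.1139]
eef_rot: [-1.165, 1.277, -1.276]
contact_force: [0.4, 1.0, -1.3]
width: 0.0214
```

```bash
python3 - <<'E'
from h import *
im=grab("wrist","w2"); s=grab("side","s2"); o=observe(); print(o["tcp_pos"],o["width"],o["contact_force"])
c=np.hstack([cv2.resize(im["pixels"],(480,360)),cv2.resize(s["pixels"][180:380,240:440],(320,320)).repeat(1,0)[:320][:, :] if 0 else cv2.resize(s["pixels"][170:380,250:430],(309,360))])
cv2.imwrite("pics/v2.png",c[:,:,::-1])
E
```

```text
[ 0.46083029 -0.2118885   0.11414472] 0.020771173496001962 [ 0.73791377  0.26511976 -2.01649126]
```

View pics/v2.png

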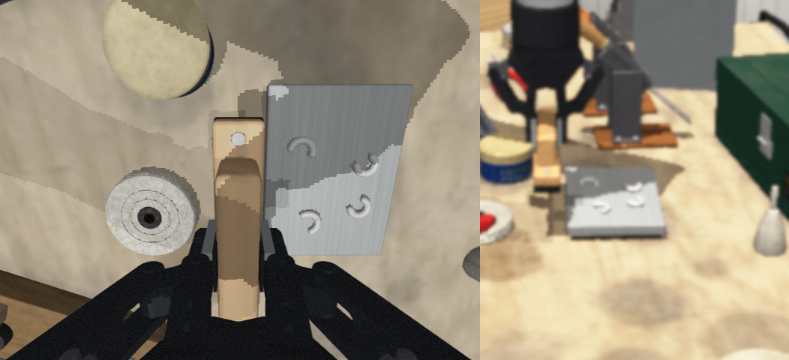

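The wrist view shows the block held level left of the plate's near edge, with the four chips at (301,147), (365,163), (359,207) and (310,222) inside the block's span. I'll lower it and sweep.

move_arm(
  steps=[
    {"twist": [0,0,0],"xyz": [0,0,-0.02],"grip": 0.01},
    {"twist": [0,0,0],"xyz": [0,0,-0.0195],"grip": 0.01},
    {"twist": [0,0,0],"xyz": [0,0,0],"grip": 0.01},
    {"twist": [0,0,0],"xyz": [0.01,0,0],"grip": 0.01},
    {"twist": [0,0,0],"xyz": [0.01,0,0],"grip": 0.01},
    {"twist": [0,0,0],"xyz": [0.01,0,0],"grip": 0.01},
    {"twist": [0,0,0],"xyz": [0.01,0,0],"grip": 0.01},
    {"twist": [0,0,0],"xyz": [0.01,0,0],"grip": 0.01},
  ],
)

```text
time_s: 5.12
tcp_pos: [0.5118, -0.211, 0.0749]
eef_rot: [-1.165, 1.275, -1.276]
contact_force: [-1.4, 1.2, -2.0]
width: 0.021
```

move_arm(
  steps=[
    {"twist": [0,0,0],"xyz": [0.01,0,0],"grip": 0.01},
    {"twist": [0,0,0],"xyz": [0.01,0,0],"grip": 0.01},
    {"twist": [0,0,0],"xyz": [0.01,0,0],"grip": 0.01},
    {"twist": [0,0,0],"xyz": [0.01,0,0],"grip": 0.01},
    {"twist": [0,0,0],"xyz": [0.01,0,0],"grip": 0.01},
    {"twist": [0,0,0],"xyz": [0.01,0,0],"grip": 0.01},
    {"twist": [0,0,0],"xyz": [0.01,0,0],"grip": 0.01},
    {"twist": [0,0,0],"xyz": [0.01,0,0],"grip": 0.01},
    {"twist": [0,0,0],"xyz": [0.01,0,0],"grip": 0.01},
    {"twist": [0,0,0],"xyz": [0.01,0,0],"grip": 0.01},
    {"twist": [0,0,0],"xyz": [0.01,0,0],"grip": 0.01},
    {"twist": [0,0,0],"xyz": [0,0,0],"grip": 0.01},
    {"twist": [0,0,0],"xyz": [0,0,0.03],"grip": 0.01},
    {"twist": [0,0,0],"xyz": [0,0,0.03],"grip": 0.01},
    {"twist": [0,0,0],"xyz": [-0.03,0,0],"grip": 0.01},
    {"twist": [0,0,0],"xyz": [-0.03,-0.02,0],"grip": 0.01},
    {"twist": [0,0,0],"xyz": [-0.03,-0.05,0],"grip": 0.01},
    {"twist": [0,0,0],"xyz": [0,-0.05,0],"grip": 0.01},
    {"twist": [0,0,0],"xyz": [0,-0.05,0],"grip": 0.01},
    {"twist": [0,0,0],"xyz": [0,-0.043,0],"grip": 0.01},
  ],
)

```text
time_s: 7.62
tcp_pos: [0.5302, -0.4258, 0.135]
eef_rot: [-1.165, 1.276, -1.276]
contact_force: [0.6, -0.9, -2.2]
width: 0.0208
```

```bash
python3 - <<'E'
from h import *
im=grab("top","t3"); w=grab("wrist","w3"); o=observe(); print(o["tcp_pos"],o["width"],o["contact_force"])
c=np.hstack([cv2.resize(im["pixels"][150:290,290:490],(480,336)),cv2.resize(w["pixels"],(320,336))])
cv2.imwrite("pics/v3.png",c[:,:,::-1])
E
```

```text
[ 0.52938747 -0.42889014  0.13386311] 0.020774948088488315 [-0.37885547  0.13306006 -2.01160293]
```

View pics/v3.png

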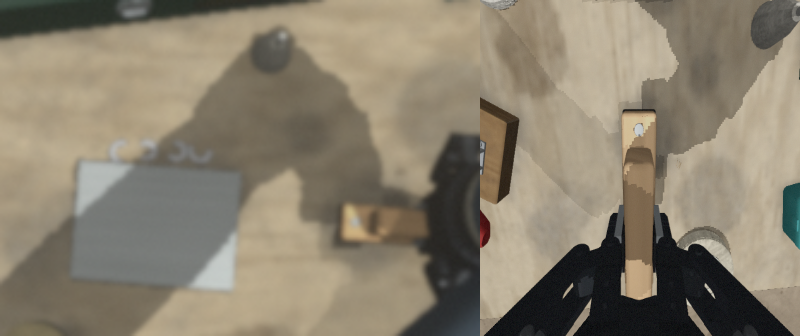

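All four chips are off, beyond the far edge at (120,150), (147,150), (178,150) and (203,155). The block is held level at its old place. I'll lower it and release.

move_arm(
  steps=[
    {"twist": [0,0,0],"xyz": [0,0,-0.03],"grip": 0.01},
    {"twist": [0,0,0],"xyz": [0,0,-0.03],"grip": 0.01},
    {"twist": [0,0,0],"xyz": [0,0,-0.014],"grip": 0.01},
    {"twist": [0,0,0],"xyz": [0,0,-0.005],"grip": 0.01},
    {"twist": [0,0,0],"xyz": [0,0,-0.001],"grip": 0.01},
    {"twist": [0,0,0],"xyz": [0,0,0],"grip": 0.01},
  ],
)

```text
time_s: 8.48
tcp_pos: [0.5317, -0.4246, 0.0565]
eef_rot: [-1.165, 1.273, -1.278]
contact_force: [-1.1, 0.4, -2.2]
width: 0.0207
```

move_arm(
  steps=[
    {"twist": [0,0,0],"xyz": [0,0,-0.0015],"grip": 0.01},
    {"twist": [0,0,0],"xyz": [0,0,-0.001],"grip": 0.01},
    {"twist": [0,0,0],"xyz": [0,0,0],"grip": 0.01},
  ],
)

```text
time_s: 8.85
tcp_pos: [0.5313, -0.4243, 0.053]
eef_rot: [-1.165, 1.275, -1.277]
contact_force: [0.0, -0.0, 0.3]
width: 0.021
```

move_arm(
  steps=[
    {"twist": [0,0,0],"xyz": [0,0,0],"grip": 0.05},
    {"twist": [0,0,0],"xyz": [0,0,0],"grip": 0.08},
    {"twist": [0,0,0],"xyz": [0,0,0.005],"grip": 0.08},
    {"twist": [0,0,0],"xyz": [0,0,0.02],"grip": 0.08},
    {"twist": [0,0,0],"xyz": [0,0,0.04],"grip": 0.08},
    {"twist": [0,0,0],"xyz": [0,0,0.05],"grip": 0.08},
    {"twist": [0,0,0],"xyz": [0,0,0.05],"grip": 0.08},
    {"twist": [0,0,0],"xyz": [-0.01,0.02,0.05],"grip": 0.08},
    {"twist": [0,0,0],"xyz": [-0.03,0.04,0.03],"grip": 0.08},
    {"twist": [0,0,0],"xyz": [-0.03,0.04,0],"grip": 0.08},
    {"twist": [0,0,0],"xyz": [0,0,0],"grip": 0.08},
  ],
)

```text
time_s: 10.22
tcp_pos: [0.4588, -0.3209, 0.2993]
eef_rot: [-1.165, 1.275, -1.275]
contact_force: [1.6, -0.2, -0.7]
width: 0.0802
```

```bash
python3 - <<'E'
from h import *
s=grab("side","s4"); w=grab("wrist","w4"); o=observe(); print(o["tcp_pos"],o["joints"].round(2),o["width"])
c=np.hstack([cv2.resize(s["pixels"][250:380,280:460],(480,346)),cv2.resize(w["pixels"],(320,346))])
cv2.imwrite("pics/v4.png",c[:,:,::-1])
E
```

```text
[ 0.46094899 -0.32388027  0.29907429] [-0.73  0.16  0.31  1.71 -0.    0.93] 0.07978122354277997
```

View pics/v4.png

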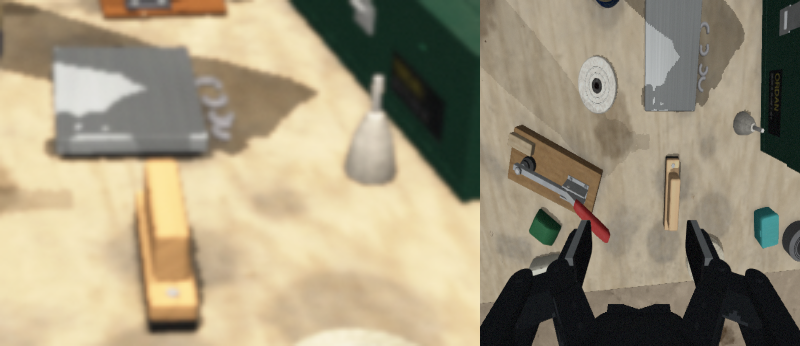

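```bash
python3 - <<'E'
from h import *
s=load("side0") and load("s4")["pixels"]; w=load("w4")["pixels"]
c=np.hstack([cv2.resize(w[0:170,360:460],(300,510),interpolation=2),cv2.resize(s[265:320,340:385],(417,510),interpolation=2)])
cv2.imwrite("pics/v5.png",c[:,:,::-1])
E
```

```text
(no output)
```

View pics/v5.png

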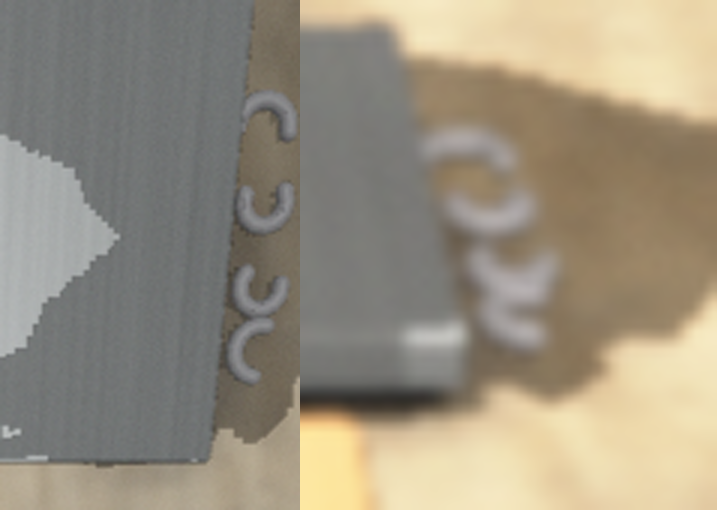

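```bash
python3 - <<'E'
from h import *
w=load("w4");s=load("s4")
for a,b in(((450,36.7),(358.3,280.9)),((448.3,69.3),(361,287.1)),((447.3,96.7),(363.2,294.1)),((444,116.7),(363,299.5))): print(*tri(w,a,s,b))
# tool for file: target handle point and rotation needed
axis=np.array([-.707,0,.707]); 
# line through measured butt/tip
butt=np.array([.4861,-.0069,.1979]);tip=np.array([.6761,-.0086,.0208]); d=(butt-tip);print(d/np.linalg.norm(d),np.linalg.norm(d))
# check the camera can see holder: where does mouth project?
E
```

```text
[ 0.61120741 -0.17265464  0.00209839] 0.0016111677836951296
[ 0.61027692 -0.20331486  0.00333982] 0.0024040212995392277
[ 0.60989747 -0.23017107  0.00169387] 0.0012694170740529098
[ 0.6061223  -0.25040262  0.00098985] 0.0004942893272320304
[-0.73148754  0.00654489  0.68182339] 0.2597446823324782
```

All four chips lie flat at z ≈ 1–3 mm at x ≈ 0.61, beyond the plate edge, and the block stands released. Now I'll go above the file handle.

move_arm(
  steps=[
    {"twist": [0,0,0.95],"xyz": [0.009,0.0317,-0.0032],"grip": 0.08},
    {"twist": [0,0,0.95],"xyz": [0.009,0.0317,-0.0032],"grip": 0.08},
    {"twist": [0,0,0.95],"xyz": [0.009,0.0317,-0.0032],"grip": 0.08},
    {"twist": [0,0,0.95],"xyz": [0.009,0.0317,-0.0032],"grip": 0.08},
    {"twist": [0,0,0.95],"xyz": [0.009,0.0317,-0.0032],"grip": 0.08},
    {"twist": [0,0,0.95],"xyz": [0.009,0.0317,-0.0032],"grip": 0.08},
    {"twist": [0,0,0.95],"xyz": [0.009,0.0317,-0.0032],"grip": 0.08},
    {"twist": [0,0,0.95],"xyz": [0.009,0.0317,-0.0032],"grip": 0.08},
    {"twist": [0,0,0.95],"xyz": [0.009,0.0317,-0.0032],"grip": 0.08},
    {"twist": [0,0,0.95],"xyz": [0.009,0.0317,-0.0032],"grip": 0.08},
    {"twist": [0,0.75,0],"xyz": [0,0,0],"grip": 0.08},
    {"twist": [0,0.75,0],"xyz": [0,0,0],"grip": 0.08},
    {"twist": [0,0,0],"xyz": [0,0,0],"grip": 0.08},
    {"twist": [0,0,0],"xyz": [0,0,0],"grip": 0.08},
  ],
)

```text
time_s: 12.08
tcp_pos: [0.5518, -0.0074, 0.2656]
eef_rot: [-1.562, 0.207, 0.201]
contact_force: [-0.3, -0.4, -0.4]
width: 0.0798
```

```bash
python3 - <<'E'
from h import *
w=grab("wrist","w6"); o=observe(); print(o["tcp_pos"],R.from_rotvec(o["eef_rot"]).as_matrix().round(3),o["joints"].round(2))
for p in([.522,-.007,.164],[.486,-.007,.198],[.552,-.008,.135],[.6761,-.0086,.0208]): print(proj(w,p))
E
```

```text
[ 0.55136543 -0.00733399  0.26681363] [[ 0.967 -0.255  0.004]
 [-0.004 -0.     1.   ]
 [-0.255 -0.967 -0.001]] [-0.12  0.4   0.51  1.93 -0.03 -0.11]
[317.89471027 246.8377701 ]
[317.71576716 187.77725198]
[316.66878797 283.57802209]
[316.82333591 376.70195639]
```

View pics/w6.png

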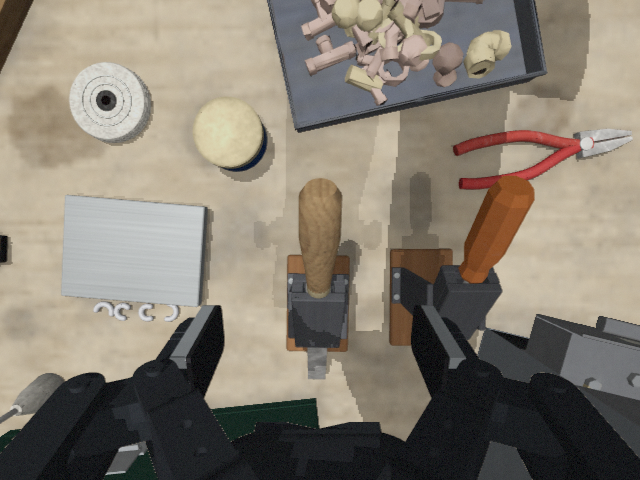

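The handle runs from (322,182) to (319,293), centred between the jaws (cols 200 and 435), and it matches my projected points within a few pixels. I'll descend along the tool axis and grip.

move_arm(
  steps=[
    {"twist": [0,0,0],"xyz": [-0.0065,0,-0.025],"grip": 0.08},
    {"twist": [0,0,0],"xyz": [-0.0065,0,-0.025],"grip": 0.08},
    {"twist": [0,0,0],"xyz": [-0.0065,0,-0.025],"grip": 0.08},
    {"twist": [0,0,0],"xyz": [-0.006,0,-0.021],"grip": 0.08},
    {"twist": [0,0,0],"xyz": [0,0,0],"grip": 0.06},
    {"twist": [0,0,0],"xyz": [0,0,0],"grip": 0.045},
    {"twist": [0,0,0],"xyz": [0,0,0],"grip": 0.035},
    {"twist": [0,0,0],"xyz": [0,0,0],"grip": 0.01},
    {"twist": [0,0,0],"xyz": [0,0,0],"grip": 0.01},
    {"twist": [0,0,0],"xyz": [0,0,0],"grip": 0.01},
    {"twist": [0,0,0],"xyz": [0,0,0],"grip": 0.01},
  ],
  squeeze=100,
)

```text
time_s: 13.5
tcp_pos: [0.5263, -0.0071, 0.1711]
eef_rot: [-1.562, 0.206, 0.201]
contact_force: [0.2, 0.5, 6.6]
width: 0.0226
```

move_arm(
  steps=[
    {"twist": [0,0,0],"xyz": [-0.005,0,0.005],"grip": 0.01},
    {"twist": [0,0,0],"xyz": [-0.009,0,0.009],"grip": 0.01},
    {"twist": [0,0,0],"xyz": [-0.009,0,0.009],"grip": 0.01},
  ],
)

```text
time_s: 13.88
tcp_pos: [0.5032, -0.0071, 0.1919]
eef_rot: [-1.562, 0.207, 0.202]
contact_force: [3.1, -0.8, -2.5]
width: 0.0226
```

Low draw force (about 4 N); I'll continue along the axis.

move_arm(
  steps=[
    {"twist": [0,0,0],"xyz": [-0.012,0,0.012],"grip": 0.01},
    {"twist": [0,0,0],"xyz": [-0.012,0,0.012],"grip": 0.01},
    {"twist": [0,0,0],"xyz": [-0.012,0,0.012],"grip": 0.01},
    {"twist": [0,0,0],"xyz": [-0.012,0,0.012],"grip": 0.01},
    {"twist": [0,0,0],"xyz": [-0.012,0,0.012],"grip": 0.01},
    {"twist": [0,0,0],"xyz": [-0.012,0,0.012],"grip": 0.01},
    {"twist": [0,0,0],"xyz": [-0.012,0,0.012],"grip": 0.01},
    {"twist": [0,0,0],"xyz": [-0.012,0,0.012],"grip": 0.01},
    {"twist": [0,0,0],"xyz": [-0.012,0,0.012],"grip": 0.01},
    {"twist": [0,0,0],"xyz": [0,0,0],"grip": 0.01},
    {"twist": [0,0,0],"xyz": [0,0,0],"grip": 0.01},
  ],
)

```text
time_s: 15.25
tcp_pos: [0.3947, -0.0071, 0.3001]
eef_rot: [-1.561, 0.208, 0.202]
contact_force: [0.2, -0.6, -2.3]
width: 0.0224
```

```bash
python3 - <<'E'
from h import *
s=grab("side","s7"); w=grab("top","t7"); o=observe(); print(o["tcp_pos"],o["joints"].round(2),o["width"],o["contact_force"])
c=np.hstack([cv2.resize(s["pixels"][100:280,220:420],(480,432)),cv2.resize(w["pixels"][150:300,170:300],(320,369))[:, :].copy() if 0 else cv2.resize(w["pixels"][150:330,170:300],(312,432))])
cv2.imwrite("pics/v7.png",c[:,:,::-1])
E
```

```text
[ 0.39456485 -0.0070234   0.29964974] [-0.16 -0.01  0.1   1.94 -0.04 -0.15] 0.02269377871397873 [ 0.49255202  0.80047471 -1.89971321]
```

View pics/v7.png

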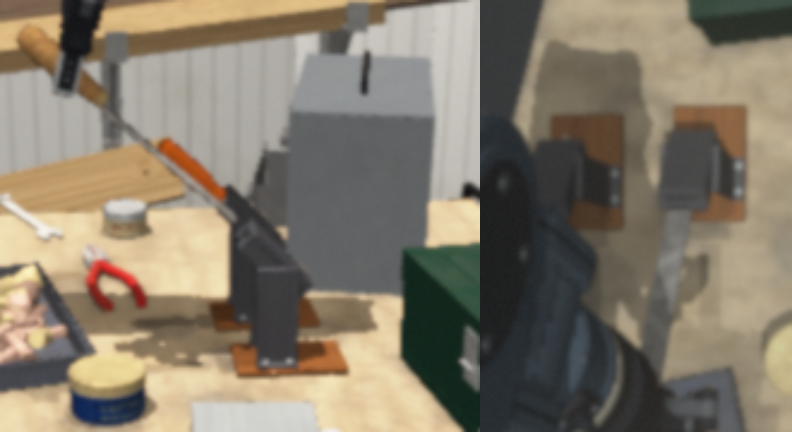

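The side view shows the file held in line with the slot, tip (235,222) just outside the mouth; the measured pull is 184 mm. I'll back off further, move over the plate and level it.

move_arm(
  steps=[
    {"twist": [0,0,0],"xyz": [-0.015,0,0.015],"grip": 0.01},
    {"twist": [0,0,0],"xyz": [-0.015,0,0.015],"grip": 0.01},
    {"twist": [0,0,0],"xyz": [0,-0.025,0],"grip": 0.01},
    {"twist": [0,0,0],"xyz": [0,-0.025,0],"grip": 0.01},
    {"twist": [0,0,0],"xyz": [0,-0.025,0],"grip": 0.01},
    {"twist": [0,0,0],"xyz": [0,-0.025,0],"grip": 0.01},
    {"twist": [0,0,0],"xyz": [0,-0.025,0],"grip": 0.01},
    {"twist": [0,0,0],"xyz": [0,-0.025,0],"grip": 0.01},
    {"twist": [0,0,0],"xyz": [0,-0.025,0],"grip": 0.01},
    {"twist": [0,0,0],"xyz": [0,-0.025,0],"grip": 0.01},
    {"twist": [0,-0.5,0],"xyz": [0.0094,0,-0.0155],"grip": 0.01},
    {"twist": [0,-0.5,0],"xyz": [0.0094,0,-0.0155],"grip": 0.01},
    {"twist": [0,-0.5,0],"xyz": [0.0094,0,-0.0155],"grip": 0.01},
    {"twist": [0,-0.5,0],"xyz": [0.0094,0,-0.0155],"grip": 0.01},
    {"twist": [0,-0.5,0],"xyz": [0.0094,0,-0.0155],"grip": 0.01},
    {"twist": [0,-0.5,0],"xyz": [0.0094,0,-0.0155],"grip": 0.01},
    {"twist": [0,-0.5,0],"xyz": [0.0094,0,-0.0155],"grip": 0.01},
    {"twist": [0,-0.5,0],"xyz": [0.0094,0,-0.0155],"grip": 0.01},
    {"twist": [0,-0.5,0],"xyz": [0.0094,0,-0.0155],"grip": 0.01},
    {"twist": [0,0,0],"xyz": [0.0094,0,-0.0155],"grip": 0.01},
  ],
)

```text
time_s: 17.85
tcp_pos: [0.4562, -0.2062, 0.174]
eef_rot: [-1.531, -0.404, -0.413]
contact_force: [0.7, 0.3, -1.7]
width: 0.0224
```

move_arm(
  steps=[
    {"twist": [0,0,0],"xyz": [0,0,0],"grip": 0.01},
    {"twist": [0,0,0],"xyz": [0,0,0],"grip": 0.01},
    {"twist": [0,0,0],"xyz": [0,0,0],"grip": 0.01},
    {"twist": [0,0,0],"xyz": [0,0,0],"grip": 0.01},
  ],
)

```text
time_s: 18.35
tcp_pos: [0.4587, -0.2074, 0.1764]
eef_rot: [-1.532, -0.409, -0.414]
contact_force: [-0.3, -0.6, -2.3]
width: 0.0226
```

```bash
python3 - <<'E'
from h import *
s=grab("side","s8"); w=grab("top","t8"); o=observe(); print(o["tcp_pos"],R.from_rotvec(o["eef_rot"]).as_matrix().round(3),o["joints"].round(2),o["width"],o["contact_force"])
c=np.hstack([cv2.resize(s["pixels"][200:380,240:440],(440,396)),cv2.resize(w["pixels"][150:330,280:440],(352,396))])
cv2.imwrite("pics/v8.png",c[:,:,::-1])
E
```

```text
[ 0.4585544  -0.20719541  0.17581993] [[ 0.866  0.5    0.003]
 [-0.003 -0.     1.   ]
 [ 0.5   -0.866  0.001]] [-0.76 -0.47 -0.59  1.06  0.35 -0.69] 0.02274247069052996 [-0.01694727  0.04647094 -2.32442624]
```

View pics/v8.png

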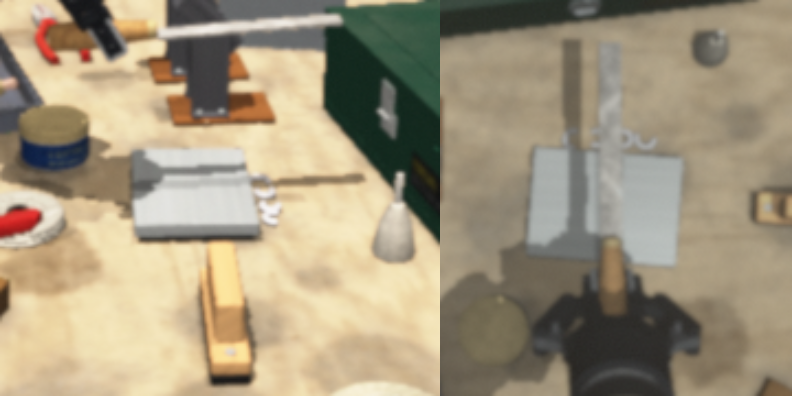

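```bash
python3 - <<'E'
from h import *
a=load("t8");b=load("s8")
t,e1=tri(a,(356.8,170),b,(394.5,208.6));s,e2=tri(a,(357.3,259.1),b,(311.4,214.5));d=s-t;L=np.linalg.norm(d);print(t,e1,s,e2,L,np.degrees(np.arcsin(d[2]/L)))
print("mid",t+d/L*.13)
E
```

```text
[ 0.66809136 -0.20871382  0.17611493] 0.004111066674361461 [ 0.50309745 -0.20753423  0.17027038] 0.006266775158194576 0.16510160562256135 -2.028679008851573
mid [ 0.53817616 -0.20778502  0.17151296]
```

Blade length measures 165 mm (as specified), it is level within about 2°, and its mid-length at (0.538, -0.208) matches the plate centre (0.538, -0.207). Handing in.

```bash
python3 -c "
from h import *
print(finish_job())"
```

```text
the job is handed in; nothing more can be done
None
```

The job is handed in, at about 18.5 s of the 72 s allowed. The station gave no verdict, so what follows rests on my own measurements.

- **Chips:** I swept all four off the far edge of the plate in one pass with the scraper block. They measured flat on the bench at z ≈ 1–3 mm, about 10 mm beyond the edge.
- **Scraper block:** I stood it back where it began, to the right of the plate, and let go. It looks upright and clear of the plate in the later side and top views.
- **File:** I drew it about 184 mm along its slot, with about 4 N of force early in the draw and only the file's weight once it was out. I then levelled it over the plate.
    - It is level within about 2°, about 0.17 m up. The middle of its length is within about 2 mm of the plate's centre from above.
    - The grip was steady at 22.6 mm opening with the squeeze set to 100 N.
    - I did not measure the blade's roll. I only turned the tool about the file's crosswise axis, and the top view shows the flat facing the plate.
- **Bystanders:** I did not measure their positions at the end. The arm stayed clear of them, and the tin and cone look unmoved in the last pictures. I last saw the screwdriver, in its holder, while I was drawing the file. The wheel is only partly visible in the last side view.

No check failed. The jaws closed to 22.6 mm where the handle is listed as 27 mm thick; I put that down to its taper near the shoulder.

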